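# Put the club's coin canisters away in the rotary drum

### The arm

A 6-joint arm with a two-finger parallel gripper is mounted at the origin on the work surface. World frame = base frame: x ahead of the robot, y to its left, z up, the work surface at z = 0. Lengths are in m, angles in rad, forces in N, time in s.
With the tool pointing down it reaches from about 0.375 to 0.925 m from the base axis. Payload 5.7 kg.
Tool frame: the origin (TCP) lies at the very end of the fingers, on their centre line; the grasp point (between the pads) lies 19 mm behind it; z points along the fingers, y is the line along which they close (so a half turn about z gives the same grasp; the last joint's range is limited). The gripper opens to 88 mm and grips with 3 to 60 N. Pads are 20 mm wide; open, the fingers measure 115 mm over their backs; the gripper's body (75 mm by 178 mm) begins 61 mm behind the grasp point.
Start: joints at [-1.369, 0.359, 1.51, -0, 1.272, -0.115], TCP at [0.187, -0.57, 0.223] pointing down, gripper open.
Joint ranges: [-2.97, 2.97], [-1.01, 2.36], [0.21, 2.38], [-0.96, 4.11], [0.2, 2.71], [-2.98, 2.98]. Speed limits (rad/s): [2.39, 2.39, 3.14, 3.14, 3.14, 3.14].

### API

Orientations are given as a unit quaternion [x, y, z, w].
In Python, from rig import env, optics, workorder, regions_of gives the robot as it stands.
- The arm moves only by the tool jog_arm, never from a script. Its argument "steps" is a list that holds one entry, the list of rows, each a list of 5 numbers: the closure, from 0 (fully open) to 1 (shut), then the shift along the world's x, y, z in m, then the turn about the world's z in rad. A call has exactly 5 rows; each row is the pose to reach, as a shift and turn from the pose commanded when the call began; what a row does not reach only later rows make up. A row lasts 1/12 s, in which the tool goes at most 41.7 mm and 7.16 degrees, less where a joint would pass 70% of its speed; a pose out of reach is approached as far as the arm can. A call with a gripper value outside its range is refused whole. The fingers move at their own pace and stop on an object; "grip_force" is the grip in N (left out, the last holds). Time passes only in rows, so rows that repeat a pose let the fingers close, or fill a call up. It gives the time, the measured TCP pose, the force, the opening and the grip force at its end, in the units of the state.
- env.get_state(): the state, without advancing time (a new reading comes with each control period).
- optics.camera(name): name is "scene" or "side" or "wrist"; returns a dict with "frame" (384x512x3 uint8, red, green, blue), "intrinsics" (3x3 intrinsics, pixels), "dist" ([k1, k2, p1, p2, k3] as OpenCV has them; the pictures are not rectified), "R" (3x3) and "t" (3): a world point X has camera coordinates R X + t. Camera axes: x right, y down, z forward; pixel columns grow to the right and rows downward; lengths in m; the calibration is good to about 2 mm. A picture is of the moment at which its call begins. There is no depth.
- workorder.sign_off(): hands the job in; it is judged then, once.
Trained networks look in a picture, given as the dict that the camera call returned (one of the last four; its "shot" number tells which), for a name from the list of things; names that differ only in an ending like _2 or _b are one class to them, and where a whole thing is asked for, a point or a joint stands for the part that bears it (a point fixed in the world has none). Each returns a list of dicts, best first, with "conf" (0 to 1); they miss things now and then, are a little off and sometimes report something else, mostly with a low value. They report only what shows in the picture. A call takes as long as a camera call. They do not tell look-alikes from the thing itself.
- regions_of(picture, query): "mask" (384x512 bool, what is visible of it) and "extent" ([left, top, width, height] in pixels, round what is visible of it).
The state is a dict: "clock": time; "joints": joint angles; "qvel": joint speeds; "tau": joint torques, N m; "eef_pos": TCP position; "orientation": TCP orientation; "wrist_force": force on the tool from outside, world axes, zero at the start; "torque": the same for the moment, N m; "width": finger opening in m; "finger_force": force on a finger pad.
Only numpy, scipy, OpenCV 4.12 (cv2) and the standard library are available. Lean on these libraries where they do the work, as an engineer would, in place of code of your own. Each camera call takes 0.05 s, during which the arm holds its last target. There are 200 camera calls.

### The job

Tidy up the coin canisters after the club's meeting: lift each to feel whether it is full or empty, stand the empties upright in the wooden tray, and put every full one into the coin drum through the opening in its turning cap, one to a bay. Fill the bays in turn, beginning with the one next to the solid sector (marked by the lug outside the drum) on its anticlockwise side seen from above, leaving none out. When all the full ones are in, turn the cap so that its opening lies squarely over the solid sector and the drum is closed; leave the pencil cup, cash book and envelopes alone.

Things in the scene. Friction and masses are not known exactly. Their poses are not given: they have to be found in the camera images.
- drum: Fixed dark steel coin drum, 184 mm across, 62 mm high; origin on its axis at the table, z up, any yaw. Five 72-degree sectors: a solid one on its +x side, where a lug 26 mm wide and 62 mm high stands out to 110 mm from the axis, then bays 1 to 4 anticlockwise seen from above. Bay: floor 6 mm above the table, 56 mm deep, 36 to 86 mm from the axis, 56 degrees wide, room for one upright canister.
- cap (a joint): Angle of the drum's flat aluminium cap about the drum's axis, rad, positive anticlockwise from above: 0 with its opening over the solid sector, 1.257 over bay 1, 2.513 over bay 2 and so on. Turns past a full turn either way (stops at +-9.4), friction about 0.08 N m, stays where it is left.
- cap_opening (a point): Middle of the cap's only opening, 61 mm from the axis, on the cap's top face 68 mm above the table. The opening is 52 degrees wide, 36 to 86 mm from the axis: a centred canister has 6 mm to spare all round. Cap 5 mm thick. A canister let go upright with its foot 15 to 25 mm below the cap's top drops into the bay and is then wholly under the cap.
- cap_grip (a point): On the axis, 92 mm above the table: where to grip the cap's black bar handle. The bar is 50 mm long, 14 mm thick and stands 40 mm up from the cap's top face (up to 108 mm above the table); its length points along the line from the axis to the opening.
- drum_solid (a point): Middle of the solid sector, 61 mm from the axis, at the height of the cap's top (68 mm above the table); the opening lies here when the drum is closed.
- drum_bay1 (a point): Bay 1 of the drum, 72 degrees anticlockwise (from above) from the solid sector; the point lies 61 mm from the drum's axis over the bay's middle, at the height of the cap's top (68 mm above the table). The cap hides the bay unless the opening is over it.
- drum_bay2 (a point): Bay 2 of the drum, 144 degrees anticlockwise (from above) from the solid sector; the point lies 61 mm from the drum's axis over the bay's middle, at the height of the cap's top (68 mm above the table). The cap hides the bay unless the opening is over it.
- drum_bay3 (a point): Bay 3 of the drum, 216 degrees anticlockwise (from above) from the solid sector; the point lies 61 mm from the drum's axis over the bay's middle, at the height of the cap's top (68 mm above the table). The cap hides the bay unless the opening is over it.
- drum_bay4 (a point): Bay 4 of the drum, 288 degrees anticlockwise (from above) from the solid sector; the point lies 61 mm from the drum's axis over the bay's middle, at the height of the cap's top (68 mm above the table). The cap hides the bay unless the opening is over it.
- tray: Fixed open wooden tray, 130 mm (its x) by 220 mm (its y), 28 mm high, walls 4 mm, floor 4 mm thick; the origin is the centre of its underside. Position and yaw vary, and it may stand left or right of the robot.
- tin_a: Closed round steel coin canister, grey lid, 40 mm diameter, 48 mm tall, upright at the start; origin the centre of its underside, z up its axis; low centre of mass. All look alike: a full one weighs 0.36 to 0.48 kg, an empty one 0.06 to 0.08 kg, so lifting it tells. May be absent (None). Its place tells nothing about its fill.
- tin_b: Closed round steel coin canister, grey lid, 40 mm diameter, 48 mm tall, upright at the start; origin the centre of its underside, z up its axis; low centre of mass. All look alike: a full one weighs 0.36 to 0.48 kg, an empty one 0.06 to 0.08 kg, so lifting it tells. May be absent (None). Its place tells nothing about its fill.
- tin_c: Closed round steel coin canister, grey lid, 40 mm diameter, 48 mm tall, upright at the start; origin the centre of its underside, z up its axis; low centre of mass. All look alike: a full one weighs 0.36 to 0.48 kg, an empty one 0.06 to 0.08 kg, so lifting it tells. May be absent (None). Its place tells nothing about its fill.
- tin_d: Closed round steel coin canister, grey lid, 40 mm diameter, 48 mm tall, upright at the start; origin the centre of its underside, z up its axis; low centre of mass. All look alike: a full one weighs 0.36 to 0.48 kg, an empty one 0.06 to 0.08 kg, so lifting it tells. May be absent (None). Its place tells nothing about its fill.
- tin_e: Closed round steel coin canister, grey lid, 40 mm diameter, 48 mm tall, upright at the start; origin the centre of its underside, z up its axis; low centre of mass. All look alike: a full one weighs 0.36 to 0.48 kg, an empty one 0.06 to 0.08 kg, so lifting it tells. May be absent (None). Its place tells nothing about its fill.
- pencil_cup: Bystander: a white cup, 80 mm wide and 100 mm high, with pencils up to about 200 mm; origin the centre of its underside.
- cash_book: Bystander: a thick red cash book lying flat, 120 (x) by 170 by 30 mm; origin the centre of its underside.
- envelopes: Bystander: a pile of envelopes, 115 (x) by 165 by 36 mm; origin the centre of its underside.
Things that resemble listed ones, but are neither listed nor needed, are in the scene too. Of the things that look like the drum, the largest one is meant.

How it is judged:
By the outcome, as a careful person would: the job done as asked, in the order asked, and still so for the second after the job is handed in, with the robot touching nothing.
Of tin_a, tin_c, tin_e only 2 to 3 are there at a start; the rules pass over those that are not, and their reading is None.
Of tin_b, tin_d only 1 to 2 are there at a start; the rules pass over those that are not, and their reading is None.
At some moment in a run one of tin_a, tin_b, tin_c, tin_d, tin_e may be knocked a few centimetres aside while the robot is not near it.
It also fails if it takes over 210 s, if anything falls off the work surface, if the arm or the gripper's body presses on something with over 40 N, if the wrist force passes 120 N, or if a joint passes its speed limit or range.

## Working session

There is one attempt and no reset: what is moved stays moved. The work goes in short steps, Python scripts to look and compute and a tool call to move; the robot and the scene stay as the last step left them, time stands still between calls to the robot, and variables do not carry over. Pictures are saved under pics/ and viewed, at most 14 in all, crops included, and the job is handed in when it is done.

Besides the shell and the picture viewer there is one more tool, called as a command line: name --argument value ..., lists and objects as JSON in quotes. jog_arm: Moves the arm, as the interface text tells. Its arguments: {"type":"object","properties":{"steps":{"type":"array"},"grip_force":{"type":"number"}},"required":["steps"]}

```bash
mkdir -p pics; ls
cat > h.py <<'E'
import numpy as np, cv2
from rig import env, optics, workorder, regions_of
def ray(p,uv,z):
    K=np.array(p["intrinsics"]);d=np.array(p["dist"])
    n=cv2.undistortPoints(np.array(uv,float).reshape(-1,1,2),K,d).reshape(-1,2)
    R=np.array(p["R"]);t=np.array(p["t"]);c=-R.T@t
    D=np.c_[n,np.ones(len(n))]@R
    return c+D*((z-c[2])/D[:,2])[:,None]
def proj(p,X):
    R=np.array(p["R"]);t=np.array(p["t"]).reshape(3,1)
    return cv2.projectPoints(np.array(X,float).reshape(-1,1,3),cv2.Rodrigues(R)[0],t,np.array(p["intrinsics"]),np.array(p["dist"]))[0].reshape(-1,2)
def save(p,n,s=1.5): cv2.imwrite("pics/"+n,cv2.resize(p["frame"][:,:,::-1],None,fx=s,fy=s))
E
python3 - <<'E'
from h import *
for n in("scene","side"):
    p=optics.camera(n); save(p,n+"0.png")
    print(n,"cam",-np.array(p["R"]).T@np.array(p["t"]))
    for q in("drum","cap","cap_opening","cap_grip","tin_a","tray","pencil_cup","cash_book","envelopes"):
        for r in regions_of(p,q):
            m=np.array(r["mask"]);ys,xs=np.nonzero(m);c=(xs.mean(),ys.mean())
            print(q,round(r["conf"],2),[int(v) for v in r["extent"]],np.round(c),np.round(ray(p,[c],0.048 if q=="tin_a" else 0.03)[0],3))
s=env.get_state();print(s["clock"],s["eef_pos"],s["orientation"],s["wrist_force"])
E
```

```text
pics
scene cam [ 1.10536246 -0.86641558  1.33915687]
drum 0.93 [181, 286, 53, 58] [207. 316.] [ 0.649 -0.502  0.03 ]
drum 0.68 [187, 203, 54, 58] [213. 231.] [ 0.482 -0.279  0.03 ]
drum 0.6 [137, 167, 43, 39] [161. 187.] [ 0.229 -0.254  0.03 ]
cap 0.62 [180, 199, 63, 51] [211. 228.] [ 0.467 -0.274  0.03 ]
cap 0.58 [140, 167, 38, 31] [158. 181.] [ 0.204 -0.24   0.03 ]
cap_opening 0.74 [137, 163, 42, 39] [159. 181.] [ 0.205 -0.24   0.03 ]
cap_opening 0.67 [182, 203, 60, 51] [212. 227.] [ 0.467 -0.27   0.03 ]
cap_opening 0.62 [178, 289, 55, 44] [204. 311.] [ 0.634 -0.496  0.03 ]
cap_grip 0.97 [184, 202, 61, 50] [211. 228.] [ 0.469 -0.273  0.03 ]
cap_grip 0.87 [141, 169, 42, 28] [159. 182.] [ 0.208 -0.24   0.03 ]
cap_grip 0.83 [180, 285, 53, 52] [204. 311.] [ 0.635 -0.497  0.03 ]
tin_a 0.57 [289, 206, 12, 17] [293. 217.] [ 0.654 -0.091  0.048]
tin_a 0.55 [311, 174, 15, 17] [319. 184.] [0.646 0.069 0.048]
tin_a 0.52 [241, 173, 14, 21] [247. 186.] [ 0.462 -0.082  0.048]
tray 0.61 [289, 107, 53, 53] [316. 134.] [0.504 0.269 0.03 ]
tray 0.31 [242, 174, 13, 22] [247. 185.] [ 0.453 -0.071  0.0
[... 1141 characters left out ...]
75. 219.] [0.616 0.103 0.048]
tin_a 0.62 [264, 208, 15, 23] [270. 218.] [ 0.433 -0.045  0.048]
tin_a 0.24 [43, 211, 92, 63] [ 89. 243.] [0.71  0.286 0.048]
tray 0.94 [90, 255, 114, 100] [150. 304.] [0.478 0.306 0.03 ]
tray 0.57 [138, 128, 36, 71] [157. 169.] [ 0.844 -0.037  0.03 ]
pencil_cup 0.79 [137, 131, 36, 68] [156. 168.] [ 0.848 -0.04   0.03 ]
cash_book 0.96 [206, 130, 62, 36] [238. 148.] [ 0.731 -0.275  0.03 ]
envelopes 0.68 [44, 210, 88, 66] [ 89. 244.] [0.729 0.277 0.03 ]
envelopes 0.17 [271, 148, 58, 34] [304. 164.] [ 0.515 -0.324  0.03 ]
1.0 [ 0.18690599 -0.57010474  0.22260894] [ 9.87484056e-01  1.57718839e-01  1.43674797e-05 -7.89390369e-05] [ 0.0958903   0.12888593 -0.12292733]
```

View pics/scene0.png

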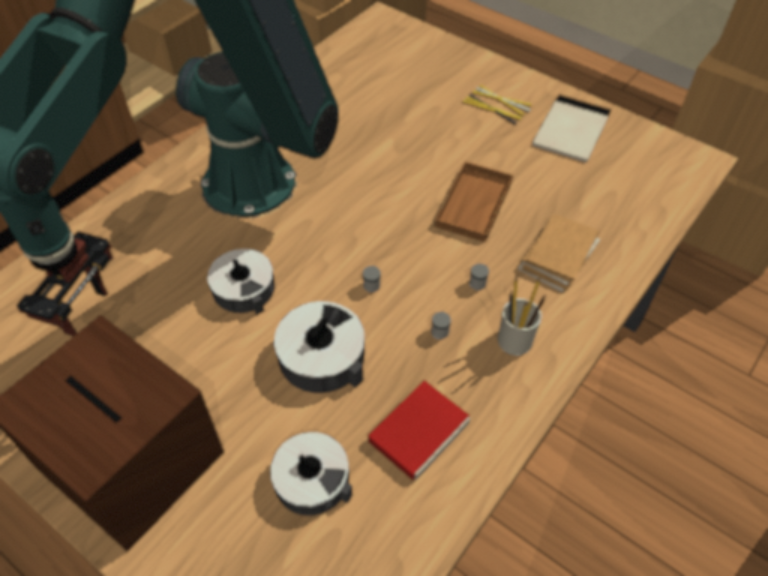

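View pics/side0.png

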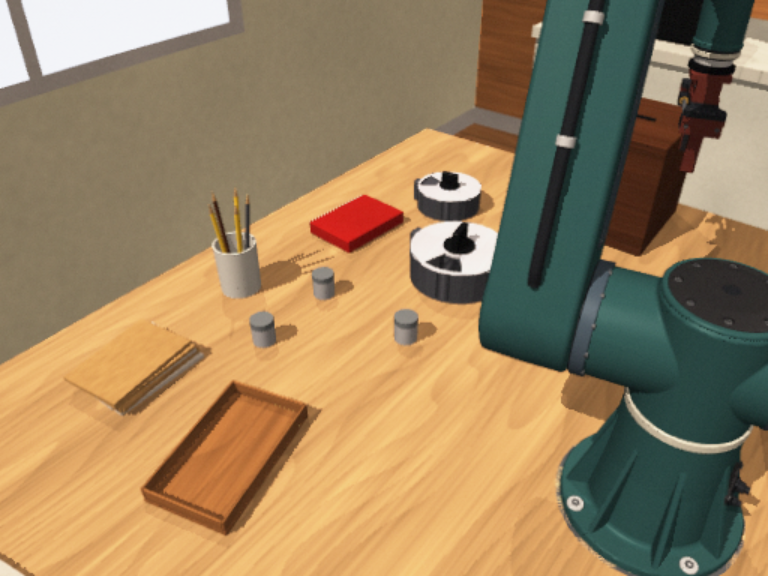

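The scene view shows three drum look-alikes: small (161,187), large (213,231) and small (207,316) in raw pixels. The middle one is the largest, so it's the target. Three tins show at (247,186), (293,217) and (319,184), and the tray is at (316,134). I'll rectify the drum top as the close crop.

```bash
cat >> h.py <<'E'
def top(p,cx,cy,z,half=.15,n=400):
    # top-down: rows -> +x up, cols -> +y left
    g=np.linspace(half,-half,n); X=np.stack(np.meshgrid(cx+g,cy+g,indexing='ij')+[np.full((n,n),z)],-1) if 0 else None
    gx,gy=np.meshgrid(cx+g,cy+g,indexing='ij')
    uv=proj(p,np.c_[gx.ravel(),gy.ravel(),np.full(n*n,z)]).astype(np.float32)
    return cv2.remap(p["frame"],uv[:,0].reshape(n,n),uv[:,1].reshape(n,n),cv2.INTER_LINEAR)
E
python3 - <<'E'
from h import *
T=[]
for n in("scene","side"):
    p=optics.camera(n); c=np.array([.48,-.30])
    for it in range(3):
        t=top(p,*c,.068); w=((t.min(2)>120)&(t.max(2).astype(int)-t.min(2)<40)).astype(np.uint8)
        l,k,st,ce=cv2.connectedComponentsWithStats(w); i=1+np.argmax(st[1:,4])
        h=cv2.convexHull(np.argwhere(k==i)[:,::-1].astype(np.int32)).reshape(-1,2)
        (u,v),r=cv2.minEnclosingCircle(h); m=.3/399
        c=c+np.array([.15-v*m,.15-u*m])
    print(n,c,r*m)
    T.append(top(p,*c,.068))
    for r in regions_of(p,"tin_a"):
        if r["conf"]<.3: continue
        # silhouette-bottom/top fit: compare bbox centre with projected model
        e=np.array(r["extent"]);b=e[:2]+e[2:]/2
        a=np.linspace(0,6.28,40);x=ray(p,[b],.024)[0][:2]
        for _ in range(5):
            q=proj(p,[[x[0]+.02*np.cos(s),x[1]+.02*np.sin(s),z] for s in a for z in(0,.048)])
            d=b-(q.min(0)+q.max(0))/2
            x=x+(ray(p,[b+d],.024)-ray(p,[b],.024))[0][:2]
        print(r["conf"],np.round(x,3),e,np.round(q.max(0)-q.min(0)))
    tm=[r for r in regions_of(p,"tray")][0]; mm=np.array(tm["mask"]).astype(np.uint8)
    cn=max(cv2.findContours(mm,0,1)[0],key=cv2.contourArea).reshape(-1,2)
    print("tray",tm["conf"],cv2.minAreaRect(ray(p,cn,.02)[:,:2].astype(np.float32)))
cv2.imwrite("pics/top.png",np.hstack(T)[:,:,::-1])
E
```

```text
scene [ 0.48288975 -0.28005387] 0.09324336804841693
0.76 [ 0.651 -0.075] [288.8 207.9  12.4  18. ] [13. 19.]
0.66 [0.646 0.084] [311.9 175.6  17.5  19.6] [13. 18.]
0.64 [ 0.456 -0.065] [241.2 175.8  15.5  20.4] [12. 18.]
tray 0.71 ((0.4953097999095917, 0.28294241428375244), (0.13800327479839325, 0.2482752948999405), 15.49814510345459)
side [ 0.48283679 -0.2767268 ] 0.0964374284098919
0.82 [0.636 0.081] [165.8 206.2  21.5  26.1] [18. 25.]
0.69 [ 0.445 -0.067] [263.4 207.3  16.5  23.7] [16. 25.]
0.65 [ 0.635 -0.076] [209.9 179.8  16.5  20.9] [15. 23.]
tray 0.94 ((0.49324506521224976, 0.2889833450317383), (0.14972984790802002, 0.23801493644714355), 15.12918758392334)
```

View pics/top.png

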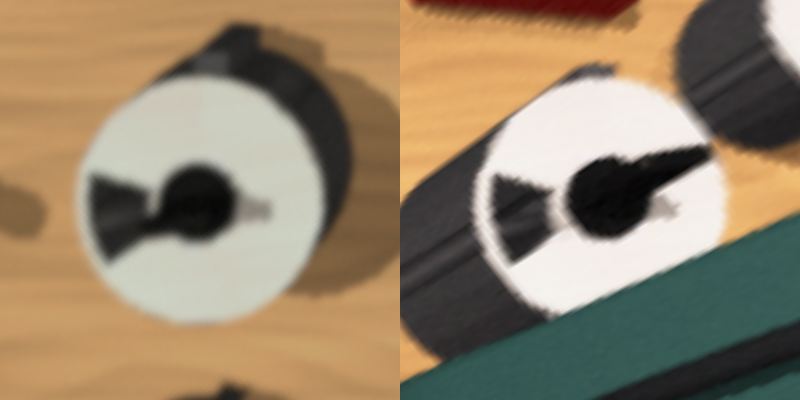

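Rectified top view: the large drum sits at (0.483,-0.279). Its opening points about +y, around 99° world, and the lug is on +x at about -3°. I'll go above it for a close look.

jog_arm --steps '[[[0,0,0,0.04,0],[0,0,0,0.08,0],[0,0,0,0.11,0],[0,0.025,0.025,0.11,0],[0,0.05,0.05,0.11,0]]]'

```text
clock: 1.72
eef_pos: [0.2369, -0.5221, 0.3352]
orientation: [0.988, 0.156, 0.0, 0.003]
wrist_force: [0.7, 0.4, -1.0]
width: 0.0878
finger_force: 0.0
```

jog_arm --steps '[[[0,0.028,0.028,0,0],[0,0.056,0.056,0,0],[0,0.084,0.084,0,0],[0,0.112,0.112,0,0],[0,0.14,0.14,0,0]]]'

```text
clock: 2.13
eef_pos: [0.3779, -0.3786, 0.3328]
orientation: [0.988, 0.158, 0.0, 0.0]
wrist_force: [0.4, 0.4, 0.1]
width: 0.0877
finger_force: 0.0
```

jog_arm --steps '[[[0,0.028,0.028,0,0],[0,0.056,0.056,0,0],[0,0.084,0.084,0,0],[0,0.106,0.101,0,0],[0,0.106,0.101,0,0]]]'

```text
clock: 2.55
eef_pos: [0.4864, -0.2755, 0.3327]
orientation: [0.987, 0.16, 0.001, -0.001]
wrist_force: [0.1, 0.1, 0.3]
width: 0.088
finger_force: 0.0
```

Run:
```python
from h import *
p=optics.camera("wrist"); save(p,"w1.png",1.5)
s=env.get_state();print(s["clock"],s["eef_pos"],s["orientation"],s["joints"],s["wrist_force"])
R=np.array(p["R"]);print(-R.T@np.array(p["t"]),R)
c=np.array([.483,-.279]);cv2.imwrite("pics/wt1.png",cv2.resize(top(p,*c,.068)[:,:,::-1],None,fx=1.4,fy=1.4))
```

```text
2.6 [ 0.48449241 -0.27728901  0.33254032] [ 9.87153098e-01  1.59777079e-01  1.61492752e-04 -1.42879664e-04] [-6.43862278e-01  2.17202563e-01  1.44037139e+00  4.32496810e-04
  1.48400054e+00  6.05966899e-01] [-0.64257204  0.09598361  0.35266886]
[ 0.55093118 -0.25415401  0.49453537] [[ 0.315701   -0.94885805 -0.00113405]
 [-0.91927638 -0.30615436  0.24738723]
 [-0.23508255 -0.07705789 -0.96891603]]
```

View pics/wt1.png

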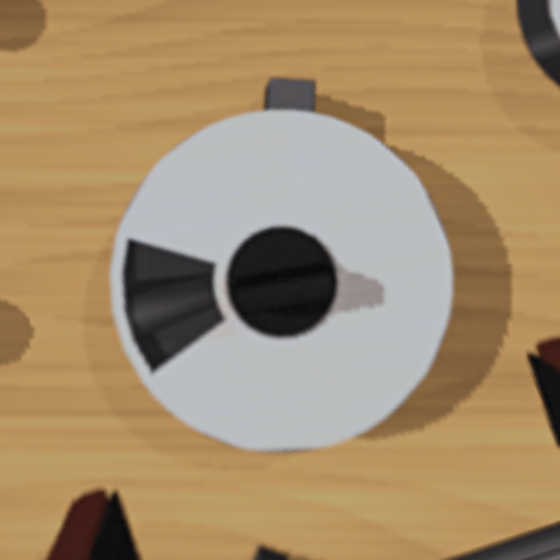

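The crop confirms it. Drum axis (0.483,-0.280), lug at about -2.5°, opening at about 101°, so the cap has to turn by -0.546 rad for bay 1. I'll turn the gripper +1.44 to straddle the bar.

jog_arm --steps '[[[0,0,0,0,0.12],[0,0,0,0,0.24],[0,0,0,-0.03,0.36],[0,0,-0.001,-0.06,0.48],[0,0,-0.001,-0.09,0.6]]]'

```text
clock: 3.02
eef_pos: [0.4822, -0.2816, 0.2423]
orientation: [0.896, 0.445, 0.0, 0.001]
wrist_force: [-0.2, -0.9, 0.2]
width: 0.0877
finger_force: 0.0
```

jog_arm --steps '[[[0,0,0,-0.02,0.12],[0,0,0,-0.04,0.24],[0,0,0,-0.05,0.36],[0,0,0,-0.06,0.48],[0,0,0,-0.07,0.6]]]'

```text
clock: 3.43
eef_pos: [0.4816, -0.2812, 0.1719]
orientation: [0.724, 0.689, -0.0, -0.0]
wrist_force: [-0.9, -0.1, -0.5]
width: 0.0878
finger_force: 0.0
```

jog_arm --steps '[[[0,0,0,0,0.12],[0,0,0,0,0.24],[0,0,0,-0.035,0.24],[0,0,0,-0.07,0.24],[0,0,0,-0.098,0.24]]]'

```text
clock: 3.85
eef_pos: [0.4818, -0.2813, 0.0735]
orientation: [0.639, 0.769, -0.0, 0.0]
wrist_force: [-0.3, -0.8, -1.0]
width: 0.0878
finger_force: 0.0
```

jog_arm --steps '[[[0.5,0,0,0,0],[0.9,0,0,0,0],[1,0,0,0,0],[1,0,0,0,0],[1,0,0,0,0]]]' --grip_force 40

```text
clock: 4.27
eef_pos: [0.4839, -0.2812, 0.0765]
orientation: [0.638, 0.77, -0.0, 0.002]
wrist_force: [0.6, -1.4, 0.3]
width: 0.0582
finger_force: 0.0
```

jog_arm --steps '[[[1,0,0,0,0],[1,0,0,0,0],[1,0,0,0,0],[1,0,0,0,0],[1,0,0,0,0]]]'

```text
clock: 4.68
eef_pos: [0.483, -0.28, 0.0747]
orientation: [0.638, 0.77, -0.0, 0.0]
wrist_force: [0.0, -0.3, 0.1]
width: 0.0244
finger_force: 0.0
```

jog_arm --steps '[[[1,0,0,0,0],[1,0,0,0,0],[1,0,0,0,0],[1,0,0,0,0],[1,0,0,0,0]]]'

```text
clock: 5.1
eef_pos: [0.4824, -0.2801, 0.0746]
orientation: [0.638, 0.77, -0.0, -0.0]
wrist_force: [-3.7, -1.3, 1.3]
width: 0.0137
finger_force: 40.0
```

jog_arm --steps '[[[1,0,0,0,-0.09],[1,0,0,0,-0.18],[1,0,0,0,-0.27],[1,0,0,0,-0.36],[1,0,0,0,-0.45]]]'

```text
clock: 5.52
eef_pos: [0.4822, -0.2801, 0.0746]
orientation: [0.795, 0.606, -0.0, -0.0]
wrist_force: [-4.7, -1.5, 2.0]
width: 0.0136
finger_force: 40.0
```

jog_arm --steps '[[[1,0,0,0,-0.096],[1,0,0,0,-0.096],[1,0,0,0,-0.096],[0.6,0,0,0,-0.096],[0.6,0,0,0,-0.096]]]'

```text
clock: 5.93
eef_pos: [0.4836, -0.2801, 0.0746]
orientation: [0.822, 0.57, 0.0, 0.0]
wrist_force: [0.3, 0.6, 1.1]
width: 0.0239
finger_force: 0.0
```

jog_arm --steps '[[[0.4,0,0,0,0],[0,0,0,0,0],[0,0,0,0.02,0],[0,0,0,0.05,0],[0,0,0,0.09,0]]]'

```text
clock: 6.35
eef_pos: [0.4813, -0.2787, 0.1632]
orientation: [0.822, 0.569, -0.001, -0.003]
wrist_force: [0.4, -0.6, 0.2]
width: 0.057
finger_force: 0.0
```

jog_arm --steps '[[[0,-0.005,0.03,0.04,0],[0,-0.01,0.06,0.07,0],[0,-0.02,0.09,0.1,0],[0,-0.03,0.12,0.1,0],[0,-0.03,0.12,0.1,0]]]'

```text
clock: 6.77
eef_pos: [0.4518, -0.1553, 0.2673]
orientation: [0.821, 0.57, 0.002, 0.0]
wrist_force: [-0.6, 0.6, -0.4]
width: 0.0873
finger_force: 0.0
```

```bash
cat >> h.py <<'E'
def tins(p,thr=.3):
    out=[]
    for r in regions_of(p,"tin_a"):
        if r["conf"]<thr: continue
        e=np.array(r["extent"]);b=e[:2]+e[2:]/2
        a=np.linspace(0,6.28,40);x=ray(p,[b],.024)[0][:2]
        for _ in range(6):
            q=proj(p,[[x[0]+.02*np.cos(s),x[1]+.02*np.sin(s),z] for s in a for z in(0,.048)])
            d=b-(q.min(0)+q.max(0))/2
            x=x+(ray(p,[b+d],.024)-ray(p,[b],.024))[0][:2]
        out.append((round(r["conf"],2),x.round(4).tolist(),(e[2:]-(q.max(0)-q.min(0))).round(1).tolist()))
    return out
def cap(p,c=(.483,-.280)):
    # opening angle from dark pixels on the ring 50..76 mm
    t=top(p,*c,.068).max(2); n=np.deg2rad(np.arange(0,360,1)); m=399/.3
    d=np.mean([t[np.clip((200-r*m*np.cos(n)).astype(int),0,399),np.clip((200-r*m*np.sin(n)).astype(int),0,399)]<90 for r in(.05,.06,.07,.078)],0)>.5
    l,k=cv2.connectedComponents(np.tile(d,2).astype(np.uint8)[None]); 
    return [(int(i[0]%360),int(i[-1]%360),float((i[0]+i[-1])/2%360)) for i in (np.nonzero(k[0]==j)[0] for j in range(1,l)) if len(i)>8]
def st():
    s=env.get_state();x,y=s["orientation"][:2];print("t",round(s["clock"],2),"tcp",np.round(s["eef_pos"],4),"toolx",round(np.degrees(2*np.arctan2(y,x)),1),"q",np.round(s["joints"],2),"F",np.round(s["wrist_force"],2),"w",round(s["width"],4))
E
python3 - <<'E'
from h import *
st()
p=optics.camera("wrist"); save(p,"w2.png",1.2); print(cap(p),tins(p))
for n in("scene","side"):
    p=optics.camera(n); print(n,cap(p),tins(p))
E
```

```text
t 6.77 tcp [ 0.4518 -0.1553  0.2673] toolx 69.6 q [-0.48  0.14  1.7   0.    1.3  -0.12] F [-0.61  0.58 -0.44] w 0.0873
[(47, 94, 70.5), (198, 210, 204.0), (239, 260, 249.5), (270, 278, 274.0), (288, 300, 294.0), (303, 358, 330.5), (47, 94, 70.5), (198, 210, 204.0), (239, 260, 249.5), (270, 278, 274.0), (288, 300, 294.0), (303, 358, 330.5)] [(0.78, [0.6471, -0.0757], [-1.8, 0.1]), (0.75, [0.4466, -0.0702], [-2.5, 3.4])]
scene [(49, 92, 70.5), (49, 92, 70.5)] [(0.76, [0.6399, 0.0897], [-0.8, 3.8]), (0.75, [0.4518, -0.0614], [1.5, 1.9]), (0.45, [0.6491, -0.0801], [0.1, 1.9])]
side [(54, 62, 58.0), (283, 299, 291.0), (54, 62, 58.0), (283, 299, 291.0)] [(0.74, [0.6393, 0.0787], [3.7, -0.1]), (0.64, [0.4468, -0.0689], [4.9, -1.4]), (0.61, [0.6418, -0.086], [1.1, 1.5]), (0.53, [0.5219, -0.3211], [32.2, 13.7])]
```

View pics/w2.png

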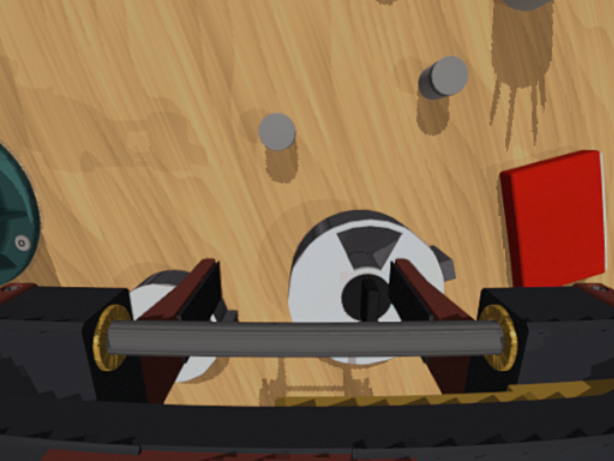

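The wrist view shows tins at (277,131) and (445,77), and the cap opening now over bay 1 at 70.5°. I'll go to the near tin.

jog_arm --steps '[[[0,-0.001,0.02,-0.02,0],[0,-0.003,0.045,-0.05,0],[0,-0.005,0.07,-0.08,0],[0,-0.006,0.09,-0.11,0],[0,-0.006,0.09,-0.11,0]]]'

```text
clock: 7.48
eef_pos: [0.442, -0.0669, 0.1493]
orientation: [0.822, 0.569, -0.003, -0.005]
wrist_force: [-1.9, -0.0, -0.4]
width: 0.088
finger_force: 0.0
```

Run:
```python
from h import *
p=optics.camera("wrist"); st(); save(p,"w3.png",1.); print(tins(p,.1))
```

```text
t 7.53 tcp [ 0.4441 -0.0689  0.1517] toolx 69.5 q [-0.31  0.23  1.9  -0.    1.01  0.05] F [-0.86 -0.1   0.39] w 0.0879
[(0.78, [0.4492, -0.0697], [4.5, -0.0]), (0.74, [0.6488, -0.0793], [-3.8, 1.7]), (0.55, [0.4675, -0.2121], [57.5, 17.0])]
```

View pics/w3.png

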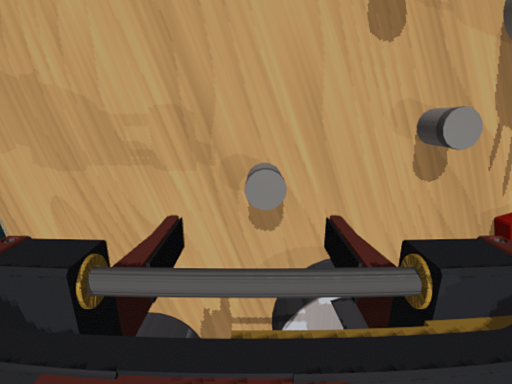

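The tin at (265,187) lies centred between the fingers. Descend, grip, lift and weigh.

jog_arm --steps '[[[0,0.001,0,-0.035,0],[0,0.001,0,-0.07,0],[0,0.001,0,-0.105,0],[0,0.001,0,-0.128,0],[0.6,0.001,0,-0.128,0]]]' --grip_force 30

```text
clock: 8.0
eef_pos: [0.4475, -0.0715, 0.0243]
orientation: [0.823, 0.569, -0.001, -0.001]
wrist_force: [-0.6, 0.2, -0.3]
width: 0.0841
finger_force: 0.0
```

jog_arm --steps '[[[1,0,0,0,0],[1,0,0,0,0],[1,0,0,0,0],[1,0,0,0,0],[1,0,0,0,0]]]'

```text
clock: 8.42
eef_pos: [0.4491, -0.0706, 0.028]
orientation: [0.822, 0.569, 0.001, 0.001]
wrist_force: [-0.7, -0.4, 0.2]
width: 0.0513
finger_force: 0.0
```

jog_arm --steps '[[[1,0,0,0,0],[1,0,0,0,0],[1,0,0,0,0],[1,0,0,0.01,0],[1,0,0,0.03,0]]]'

```text
clock: 8.83
eef_pos: [0.4455, -0.0693, 0.0553]
orientation: [0.822, 0.569, -0.002, -0.002]
wrist_force: [0.2, 0.6, -3.1]
width: 0.0394
finger_force: 30.0
```

jog_arm --steps '[[[1,0,0,0.03,0],[1,0,0,0.06,0],[1,0,0,0.09,0],[1,0,0,0.09,0],[1,0,0,0.09,0]]]'

```text
clock: 9.25
eef_pos: [0.4485, -0.0702, 0.1474]
orientation: [0.822, 0.569, 0.001, 0.001]
wrist_force: [-0.3, 0.1, -3.8]
width: 0.0392
finger_force: 30.0
```

jog_arm --steps '[[[1,0,0,0,0],[1,0,0,0,0],[1,0,0,0,0],[1,0,0,0,0],[1,0,0,0,0]]]'

```text
clock: 9.67
eef_pos: [0.4473, -0.0699, 0.1457]
orientation: [0.822, 0.569, -0.001, -0.001]
wrist_force: [0.4, -0.4, -3.9]
width: 0.0394
finger_force: 30.0
```

Run:
```python
from h import *
st();p=optics.camera("wrist"); save(p,"w4.png",1.); print(tins(p,.1));st()
```

```text
t 9.67 tcp [ 0.4473 -0.0699  0.1457] toolx 69.4 q [-0.31  0.24  1.91  0.    0.99  0.05] F [ 0.43 -0.38 -3.93] w 0.0394
[(0.89, [0.4311, -0.1105], [36.1, 27.6]), (0.55, [0.7362, -0.0029], [-61.0, -11.1]), (0.4, [0.4346, -0.2355], [-10.3, -26.9])]
t 9.77 tcp [ 0.4477 -0.07    0.1461] toolx 69.4 q [-0.31  0.24  1.91  0.    0.99  0.05] F [-0.39  0.22 -3.4 ] w 0.0394
```

Full (about 3.7 N). Carry it to hover over bay 1.

jog_arm --steps '[[[1,0.012,-0.033,0,0],[1,0.024,-0.066,0,0],[1,0.036,-0.099,0,0],[1,0.048,-0.132,0,0],[1,0.056,-0.153,-0.01,0]]]'

```text
clock: 10.18
eef_pos: [0.5068, -0.2274, 0.1381]
orientation: [0.822, 0.569, 0.001, 0.003]
wrist_force: [0.8, -0.3, -3.2]
width: 0.0392
finger_force: 30.0
```

jog_arm --steps '[[[1,0,0,-0.015,0],[1,0,0,-0.025,0],[1,0,0,-0.03,0],[1,0,0,-0.03,0],[1,0,0,-0.03,0]]]'

```text
clock: 10.6
eef_pos: [0.5033, -0.222, 0.1064]
orientation: [0.822, 0.569, -0.0, -0.001]
wrist_force: [-0.5, -0.3, -3.6]
width: 0.0396
finger_force: 30.0
```

Run:
```python
from h import *
st();p=optics.camera("wrist");q=optics.camera("scene")
cv2.imwrite("pics/w5.png",np.hstack([p["frame"],cv2.resize(q["frame"][160:300,150:290],(384,384),interpolation=2)])[:,::1,::-1][:, :896])
im=cv2.imread("pics/w5.png");cv2.imwrite("pics/w5.png",cv2.resize(im,(800,343)))
```

```text
t 10.6 tcp [ 0.5033 -0.222   0.1064] toolx 69.4 q [-0.54  0.42  1.74  0.    0.98 -0.18] F [-0.54 -0.32 -3.57] w 0.0396
```

View pics/w5.png

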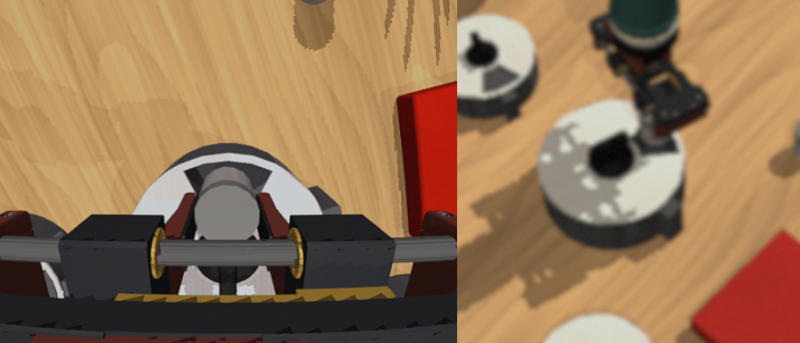

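The wrist view shows the tin centred between the opening's edges. Lower it and release.

jog_arm --steps '[[[1,0,0,-0.01,0],[1,0,0,-0.02,0],[1,0,0,-0.03,0],[1,0,0,-0.032,0],[1,0,0,-0.032,0]]]'

```text
clock: 11.12
eef_pos: [0.5028, -0.2224, 0.0732]
orientation: [0.822, 0.569, -0.001, -0.001]
wrist_force: [0.7, -0.5, -3.2]
width: 0.0392
finger_force: 30.0
```

jog_arm --steps '[[[1,0,0,0,0],[0.4,0,0,0,0],[0.4,0,0,0,0],[0.4,0,0,0,0],[0.4,0,0,0,0]]]'

```text
clock: 11.53
eef_pos: [0.5044, -0.2235, 0.0753]
orientation: [0.822, 0.569, 0.0, 0.001]
wrist_force: [0.5, 0.3, 0.3]
width: 0.0528
finger_force: 0.0
```

jog_arm --steps '[[[0.4,0,0,0,0],[0.4,0,0,0.03,0],[0.2,0,0,0.07,0],[0,0,0,0.11,0],[0,0.01,0.02,0.14,0]]]'

```text
clock: 11.95
eef_pos: [0.5138, -0.2058, 0.2179]
orientation: [0.823, 0.568, -0.0, 0.002]
wrist_force: [1.1, 0.6, 0.1]
width: 0.0695
finger_force: 0.0
```

jog_arm --steps '[[[0,0.015,0.03,0.02,0],[0,0.03,0.06,0.02,0],[0,0.04,0.07,0.02,0],[0,0.04,0.07,0.02,0],[0,0.04,0.07,0.02,0]]]'

```text
clock: 12.37
eef_pos: [0.5537, -0.1329, 0.2341]
orientation: [0.822, 0.57, -0.001, -0.0]
wrist_force: [-0.4, -0.6, -0.2]
width: 0.0875
finger_force: 0.0
```

Run:
```python
from h import *
p=optics.camera("wrist");st();print(cap(p)[0],tins(p))
for n in("scene","side"): 
    q=optics.camera(n);print(tins(q))
a=top(p,.483,-.280,.054,.12,380); 
cv2.imwrite("pics/w6.png",np.hstack([p["frame"],cv2.resize(a,(384,384))])[:,:,::-1][:,::1])
im=cv2.imread("pics/w6.png");cv2.imwrite("pics/w6.png",cv2.resize(im,(800,343)))
```

```text
t 12.42 tcp [ 0.5531 -0.1335  0.2338] toolx 69.4 q [-0.36  0.31  1.56 -0.    1.28  0.  ] F [ 0.03 -0.53  0.27] w 0.0878
(83, 93, 88.0) [(0.92, [0.5001, -0.2364], [5.3, -13.7]), (0.67, [0.6472, -0.0762], [-1.0, 0.5]), (0.5, [0.4876, -0.2823], [111.5, 83.1])]
[(0.66, [0.6366, 0.0871], [-0.5, 0.8]), (0.62, [0.4726, -0.2591], [45.5, 30.1]), (0.61, [0.4959, -0.2034], [0.2, -7.3]), (0.6, [0.6539, -0.0766], [0.2, 3.2])]
[(0.84, [0.6377, -0.0826], [0.9, -3.2]), (0.69, [0.7334, 0.2748], [69.5, 34.9]), (0.67, [0.6359, 0.0821], [-1.8, -3.8]), (0.61, [0.5231, -0.2521], [-0.7, -16.2])]
```

View pics/w6.png

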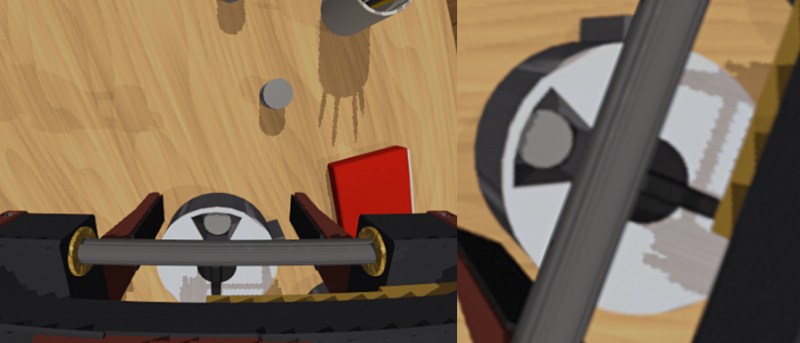

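Tin seated in bay 1: its lid shows inside the opening at (545,138) in the crop. Next I'll turn the cap to bay 2 (+72°).

jog_arm --steps '[[[0,-0.016,-0.035,-0.01,0],[0,-0.033,-0.07,-0.03,0],[0,-0.05,-0.105,-0.05,0],[0,-0.067,-0.14,-0.07,0],[0,-0.071,-0.147,-0.09,0]]]'

```text
clock: 13.08
eef_pos: [0.4814, -0.2849, 0.1446]
orientation: [0.823, 0.568, -0.0, 0.002]
wrist_force: [1.1, 0.1, 0.3]
width: 0.0878
finger_force: 0.0
```

jog_arm --steps '[[[0.3,0,0,-0.03,0],[0.5,0,0,-0.06,0],[0.7,0,0,-0.07,0],[1,0,0,-0.07,0],[1,0,0,-0.07,0]]]' --grip_force 40

```text
clock: 13.5
eef_pos: [0.4828, -0.2802, 0.0748]
orientation: [0.822, 0.569, -0.0, -0.0]
wrist_force: [0.8, 0.4, 0.3]
width: 0.058
finger_force: 0.0
```

jog_arm --steps '[[[1,0,0,0,0],[1,0,0,0,0],[1,0,0,0,0],[1,0,0,0,0],[1,0,0,0,0]]]'

```text
clock: 13.92
eef_pos: [0.4834, -0.2803, 0.0754]
orientation: [0.822, 0.569, 0.0, 0.001]
wrist_force: [-0.9, 0.2, -0.9]
width: 0.0247
finger_force: 0.0
```

jog_arm --steps '[[[1,0,0,0,0],[1,0,0,0,0],[1,0,0,0,0],[1,0,0,0,0],[1,0,0,0,0]]]'

```text
clock: 14.33
eef_pos: [0.4823, -0.2798, 0.0748]
orientation: [0.822, 0.569, -0.0, -0.001]
wrist_force: [-3.9, 1.4, 4.9]
width: 0.0135
finger_force: 40.0
```

```bash
python3 -c "
from h import *
st()"
```

```text
t 14.33 tcp [ 0.4823 -0.2798  0.0748] toolx 69.4 q [-0.65  0.47  1.75 -0.    0.91 -0.29] F [-3.91  1.36  4.91] w 0.0135
```

jog_arm --steps '[[[1,0,0,0,0.1],[1,0,0,0,0.2],[1,0,0,0,0.3],[1,0,0,0,0.4],[1,0,0,0,0.5]]]'

```text
clock: 14.75
eef_pos: [0.4823, -0.2798, 0.0749]
orientation: [0.654, 0.756, -0.0, -0.001]
wrist_force: [-3.5, 1.5, 5.5]
width: 0.0138
finger_force: 40.0
```

jog_arm --steps '[[[1,0,0,0,0.1],[1,0,0,0,0.2],[1,0,0,0,0.3],[1,0,0,0,0.4],[1,0,0,0,0.5]]]'

```text
clock: 15.17
eef_pos: [0.4823, -0.2798, 0.0749]
orientation: [0.447, 0.895, 0.0, -0.001]
wrist_force: [-3.5, 1.8, 6.0]
width: 0.0139
finger_force: 40.0
```

jog_arm --steps '[[[1,0,0,0,0.1],[1,0,0,0,0.2],[1,0,0,0,0.257],[1,0,0,0,0.257],[0.6,0,0,0,0.257]]]'

```text
clock: 15.58
eef_pos: [0.4829, -0.2801, 0.0747]
orientation: [0.331, 0.944, -0.0, 0.0]
wrist_force: [-0.3, 0.4, 0.3]
width: 0.0176
finger_force: 0.0
```

jog_arm --steps '[[[0.5,0,0,0,0],[0,0,0,0.01,0],[0,0,0,0.04,0],[0,0,0,0.08,0],[0,0.01,0.01,0.11,0]]]'

```text
clock: 16.0
eef_pos: [0.4922, -0.2714, 0.1872]
orientation: [0.331, 0.944, -0.001, 0.0]
wrist_force: [1.6, -1.4, -0.5]
width: 0.0501
finger_force: 0.0
```

jog_arm --steps '[[[0,0.026,0.032,0,0],[0,0.051,0.064,0,0],[0,0.077,0.096,0,0],[0,0.103,0.128,0,0],[0,0.129,0.16,0,0]]]'

```text
clock: 16.42
eef_pos: [0.6231, -0.1085, 0.1857]
orientation: [0.331, 0.944, 0.0, 0.001]
wrist_force: [-0.4, 0.0, 0.1]
width: 0.0835
finger_force: 0.0
```

jog_arm --steps '[[[0,0.025,0.033,0,0],[0,0.025,0.033,0,0],[0,0.025,0.033,0,0],[0,0.025,0.033,0,0],[0,0.025,0.033,0,0]]]'

```text
clock: 16.83
eef_pos: [0.646, -0.0782, 0.1848]
orientation: [0.331, 0.944, -0.0, -0.0]
wrist_force: [-0.2, 0.1, 0.7]
width: 0.0878
finger_force: 0.0
```

Run:
```python
from h import *
p=optics.camera("wrist");st();print(cap(p)[0],tins(p))
q=optics.camera("scene");print(tins(q),cap(q))
save(p,"w7.png",1)
```

```text
t 16.88 tcp [ 0.646  -0.0784  0.1848] toolx 141.3 q [-0.23  0.46  1.44 -0.    1.24 -1.12] F [-0.08 -0.39  0.75] w 0.0879
(117, 291, 204.0) [(0.88, [0.6402, 0.0846], [3.7, 0.7]), (0.57, [0.6482, -0.0766], [-1.1, -3.9])]
[(0.58, [0.649, -0.0732], [-2.3, 0.3]), (0.49, [0.6395, 0.0956], [0.5, 1.3])] [(121, 163, 142.0), (121, 163, 142.0)]
```

Cap opening at 142° (bay 2). Grasp tin B and weigh it.

jog_arm --steps '[[[0,0.001,0,-0.04,0],[0,0.001,0,-0.08,0],[0,0.001,0,-0.12,0],[0,0.001,0,-0.15,0],[0.5,0.001,0,-0.158,0]]]' --grip_force 30

```text
clock: 17.45
eef_pos: [0.6436, -0.077, 0.0216]
orientation: [0.331, 0.944, -0.001, -0.004]
wrist_force: [-1.4, -0.8, -0.7]
width: 0.0841
finger_force: 0.0
```

jog_arm --steps '[[[1,0,0,0,0],[1,0,0,0,0],[1,0,0,0,0],[1,0,0,0,0],[1,0,0,0,0]]]'

```text
clock: 17.87
eef_pos: [0.6495, -0.0775, 0.0288]
orientation: [0.331, 0.944, 0.0, 0.002]
wrist_force: [-0.7, 0.3, -0.0]
width: 0.0513
finger_force: 0.0
```

jog_arm --steps '[[[1,0,0,0,0],[1,0,0,0,0],[1,0,0,0,0],[1,0,0,0.01,0],[1,0,0,0.03,0]]]'

```text
clock: 18.28
eef_pos: [0.6457, -0.0766, 0.055]
orientation: [0.331, 0.944, -0.0, -0.003]
wrist_force: [-0.4, 0.2, -0.9]
width: 0.0393
finger_force: 30.0
```

jog_arm --steps '[[[1,0,0,0.03,0],[1,0,0,0.06,0],[1,0,0,0.09,0],[1,0,0,0.09,0],[1,0,0,0.09,0]]]'

```text
clock: 18.7
eef_pos: [0.6494, -0.0774, 0.1493]
orientation: [0.331, 0.944, 0.0, 0.002]
wrist_force: [-0.7, 0.4, -0.6]
width: 0.0393
finger_force: 30.0
```

jog_arm --steps '[[[1,0,0,0,0],[1,0,0,0,0],[1,0,0,0,0],[1,0,0,0,0],[1,0,0,0,0]]]'

```text
clock: 19.12
eef_pos: [0.6473, -0.077, 0.1455]
orientation: [0.331, 0.944, -0.0, -0.001]
wrist_force: [-0.0, -0.9, 0.5]
width: 0.0391
finger_force: 30.0
```

Empty: the force stays near zero. To the tray.

jog_arm --steps '[[[1,-0.015,0.035,0,0],[1,-0.03,0.07,0,0],[1,-0.045,0.105,0,0],[1,-0.06,0.14,0,0],[1,-0.075,0.175,0,0]]]'

```text
clock: 19.53
eef_pos: [0.5719, 0.0992, 0.1462]
orientation: [0.331, 0.944, -0.0, -0.0]
wrist_force: [-0.4, 0.9, -0.0]
width: 0.0395
finger_force: 30.0
```

jog_arm --steps '[[[1,-0.015,0.035,0,0],[1,-0.03,0.07,0,0],[1,-0.045,0.105,0,0],[1,-0.066,0.14,0,0],[1,-0.066,0.14,0,0]]]'

```text
clock: 19.95
eef_pos: [0.5025, 0.2431, 0.1462]
orientation: [0.329, 0.944, 0.0, -0.002]
wrist_force: [-0.8, 0.2, -1.2]
width: 0.0398
finger_force: 30.0
```

Run:
```python
from h import *
st();p=optics.camera("wrist");q=optics.camera("side")
for pp in (p,q):
    tm=(regions_of(pp,"tray") or [None])[0]
    if tm is None: continue
    mm=np.array(tm["mask"]).astype(np.uint8)
    cn=max(cv2.findContours(mm,0,1)[0],key=cv2.contourArea).reshape(-1,2)
    print("tray",tm["conf"],cv2.minAreaRect(ray(pp,cn,.028)[:,:2].astype(np.float32)))
cv2.imwrite("pics/w8.png",cv2.resize(np.hstack([p["frame"],q["frame"]])[:,:,::-1],(800,300)))
```

```text
t 19.95 tcp [0.5025 0.2431 0.1462] toolx 141.6 q [ 0.32  0.38  1.69  0.    1.07 -0.58] F [-0.77  0.23 -1.24] w 0.0398
tray 0.59 ((0.4946601390838623, 0.28851813077926636), (0.13021859526634216, 0.21990203857421875), 15.080089569091797)
tray 0.69 ((0.4858837425708771, 0.2911755442619324), (0.14679469168186188, 0.2366502732038498), 15.349708557128906)
```

View pics/w8.png

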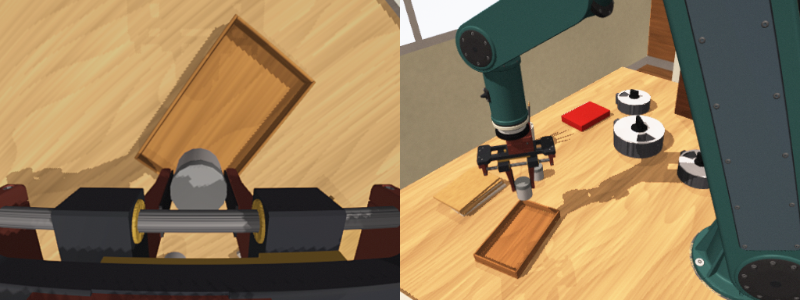

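Tray confirmed at (0.495,0.288), yaw 15°, and the held tin is over its near half. Lower and release.

jog_arm --steps '[[[1,0,0,-0.035,0],[1,0,0,-0.07,0],[1,0,0,-0.1,0],[1,0,0,-0.113,0],[1,0,0,-0.113,0]]]'

```text
clock: 20.57
eef_pos: [0.5062, 0.2354, 0.0308]
orientation: [0.332, 0.943, -0.002, -0.002]
wrist_force: [-0.0, 0.1, -0.5]
width: 0.0394
finger_force: 30.0
```

jog_arm --steps '[[[1,0,0,0,0],[0.4,0,0,0,0],[0.3,0,0,0,0],[0.3,0,0,0,0],[0.3,0,0,0,0]]]'

```text
clock: 20.98
eef_pos: [0.5076, 0.2379, 0.0343]
orientation: [0.331, 0.944, 0.0, 0.001]
wrist_force: [-0.0, -0.4, -0.4]
width: 0.0605
finger_force: 0.0
```

jog_arm --steps '[[[0.3,0,0,0.02,0],[0.2,0,0,0.05,0],[0,0,0,0.09,0],[0,0.02,-0.02,0.12,0],[0,0.045,-0.05,0.13,0]]]'

```text
clock: 21.4
eef_pos: [0.5535, 0.1902, 0.1692]
orientation: [0.329, 0.944, 0.002, 0.003]
wrist_force: [1.9, 0.2, -0.1]
width: 0.0846
finger_force: 0.0
```

jog_arm --steps '[[[0,0.025,-0.03,0.02,0],[0,0.05,-0.06,0.02,0],[0,0.075,-0.09,0.02,0],[0,0.087,-0.104,0.02,0],[0,0.087,-0.104,0.02,0]]]'

```text
clock: 21.82
eef_pos: [0.6418, 0.0806, 0.184]
orientation: [0.332, 0.943, -0.0, 0.001]
wrist_force: [0.5, 0.5, 0.4]
width: 0.0878
finger_force: 0.0
```

Run:
```python
from h import *
p=optics.camera("wrist");st();print(tins(p))
for n in("scene","side"):
    q=optics.camera(n);print(n,tins(q))
save(p,"w9.png",1)
```

```text
t 21.87 tcp [0.6396 0.0826 0.1836] toolx 141.2 q [ 0.02  0.46  1.45  0.    1.23 -0.87] F [-0.2  -0.47 -0.05] w 0.0878
[(0.96, [0.6407, 0.0836], [2.2, 2.5]), (0.76, [0.5233, 0.2199], [-12.4, -47.9])]
scene [(0.68, [0.6387, 0.0841], [0.2, -0.5])]
side [(0.66, [0.5073, 0.2324], [-1.1, 0.1]), (0.6, [0.6355, 0.08], [0.4, -0.9])]
```

View pics/w9.png

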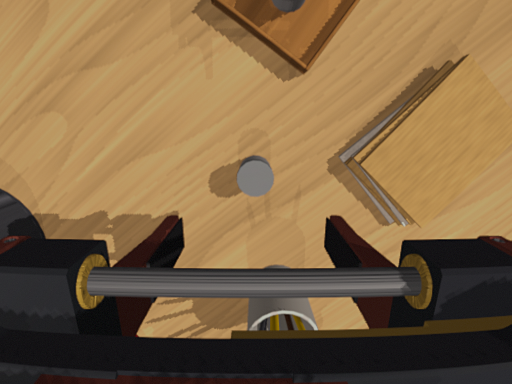

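The tin is at (255,175), centred between the fingers; the cup shows at (283,315) behind them. Quick clearance check.

Run:
```python
from h import *
p=optics.camera("wrist");print(ray(p,[(283,318)],.1))
q=optics.camera("scene")
for r in regions_of(q,"pencil_cup"):
    e=r["extent"];print(r["conf"],ray(q,[(e[0]+e[2]/2,e[1]+e[3])],0))
```

```text
[[0.75917346 0.02778405 0.1       ]]
0.62 [[ 0.54683426 -0.35591212  0.        ]]
```

jog_arm --steps '[[[0,0.001,0,-0.04,0],[0,0.001,0,-0.08,0],[0,0.001,0,-0.12,0],[0,0.001,0,-0.15,0],[0.5,0.001,0,-0.157,0]]]' --grip_force 30

```text
clock: 22.68
eef_pos: [0.6355, 0.0843, 0.0215]
orientation: [0.33, 0.944, -0.002, -0.004]
wrist_force: [-0.6, 0.6, -0.3]
width: 0.0837
finger_force: 0.0
```

jog_arm --steps '[[[1,0,0,0,0],[1,0,0,0,0],[1,0,0,0,0],[1,0,0,0,0],[1,0,0,0,0]]]'

```text
clock: 23.1
eef_pos: [0.6415, 0.084, 0.0288]
orientation: [0.331, 0.944, 0.001, 0.002]
wrist_force: [0.4, -0.2, -0.2]
width: 0.0511
finger_force: 0.0
```

jog_arm --steps '[[[1,0,0,0,0],[1,0,0,0,0],[1,0,0,0,0],[1,0,0,0.01,0],[1,0,0,0.03,0]]]'

```text
clock: 23.52
eef_pos: [0.6369, 0.0838, 0.0545]
orientation: [0.331, 0.944, -0.001, -0.003]
wrist_force: [-0.6, 0.0, -5.3]
width: 0.0399
finger_force: 30.0
```

jog_arm --steps '[[[1,0,0,0.03,0],[1,0,0,0.06,0],[1,0,0,0.09,0],[1,0,0,0.09,0],[1,0,0,0.09,0]]]'

```text
clock: 23.93
eef_pos: [0.641, 0.084, 0.1482]
orientation: [0.331, 0.944, 0.001, 0.002]
wrist_force: [-0.8, -0.1, -4.8]
width: 0.0394
finger_force: 30.0
```

jog_arm --steps '[[[1,0,0,0,0],[1,0,0,0,0],[1,0,0,0,0],[1,0,0,0,0],[1,0,0,0,0]]]'

```text
clock: 24.35
eef_pos: [0.6392, 0.0839, 0.1453]
orientation: [0.331, 0.944, -0.0, -0.001]
wrist_force: [0.0, -0.4, -3.5]
width: 0.0399
finger_force: 30.0
```

Full. Carry it to bay 2 at (0.435,-0.242).

jog_arm --steps '[[[1,-0.02,-0.032,0,0],[1,-0.04,-0.064,0,0],[1,-0.06,-0.096,0,0],[1,-0.08,-0.128,0,0],[1,-0.1,-0.16,0,0]]]'

```text
clock: 24.77
eef_pos: [0.5388, -0.0772, 0.1464]
orientation: [0.33, 0.944, -0.0, -0.0]
wrist_force: [0.8, -0.6, -5.4]
width: 0.0396
finger_force: 30.0
```

jog_arm --steps '[[[1,-0.021,-0.033,0,0],[1,-0.042,-0.066,0,0],[1,-0.063,-0.1,0,0],[1,-0.084,-0.133,0,0],[1,-0.105,-0.166,0,0]]]'

```text
clock: 25.18
eef_pos: [0.4338, -0.2435, 0.1466]
orientation: [0.33, 0.944, -0.0, 0.0]
wrist_force: [0.4, -0.4, -3.9]
width: 0.0396
finger_force: 30.0
```

jog_arm --steps '[[[1,0,0,0,0],[1,0,0,-0.02,0],[1,0,0,-0.04,0],[1,0,0,-0.04,0],[1,0,0,-0.04,0]]]'

```text
clock: 25.6
eef_pos: [0.4341, -0.2414, 0.1059]
orientation: [0.331, 0.944, 0.0, -0.001]
wrist_force: [-0.3, -0.0, -4.1]
width: 0.0395
finger_force: 30.0
```

Run:
```python
from h import *
st();p=optics.camera("wrist");q=optics.camera("scene");print(cap(q),tins(q))
cv2.imwrite("pics/w10.png",cv2.resize(np.hstack([p["frame"],cv2.resize(q["frame"][160:300,150:290],(384,384),interpolation=2)])[:,:,::-1],(800,343)))
```

```text
t 25.6 tcp [ 0.4341 -0.2414  0.1059] toolx 141.4 q [-0.65  0.36  1.86 -0.    0.93 -1.54] F [-0.25 -0.04 -4.09] w 0.0395
[(120, 144, 132.0), (153, 165, 159.0), (120, 144, 132.0), (153, 165, 159.0)] [(0.52, [0.5035, 0.2469], [-2.3, 4.0]), (0.48, [0.3893, -0.1996], [3.8, 3.0])]
```

View pics/w10.png

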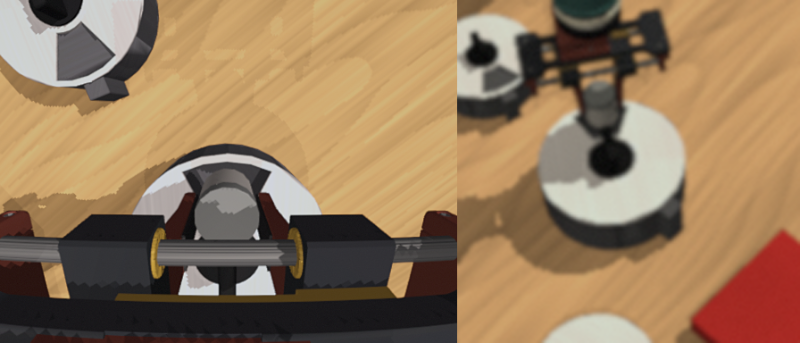

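Tin centred over the opening; release.

jog_arm --steps '[[[1,0,0,-0.01,0],[1,0,0,-0.02,0],[1,0,0,-0.03,0],[1,0,0,-0.032,0],[1,0,0,-0.032,0]]]'

```text
clock: 26.17
eef_pos: [0.4339, -0.2413, 0.0733]
orientation: [0.331, 0.944, 0.0, -0.001]
wrist_force: [0.7, -0.1, -5.0]
width: 0.0394
finger_force: 30.0
```

jog_arm --steps '[[[1,0,0,0,0],[0.4,0,0,0,0],[0.4,0,0,0,0],[0.4,0,0,0,0],[0.4,0,0,0,0]]]'

```text
clock: 26.58
eef_pos: [0.4355, -0.2426, 0.0753]
orientation: [0.331, 0.944, -0.0, 0.001]
wrist_force: [0.6, 0.2, -1.0]
width: 0.0528
finger_force: 0.0
```

jog_arm --steps '[[[0.4,0,0,0,0],[0.4,0,0,0.03,0],[0.2,0,0,0.07,0],[0,0,0,0.11,0],[0,0,0,0.14,0]]]'

```text
clock: 27.0
eef_pos: [0.4354, -0.2425, 0.2177]
orientation: [0.331, 0.944, -0.0, 0.001]
wrist_force: [1.3, -0.1, -0.3]
width: 0.0692
finger_force: 0.0
```

jog_arm --steps '[[[0,-0.03,0.02,0.02,0],[0,-0.03,0.02,0.02,0],[0,-0.03,0.02,0.02,0],[0,-0.03,0.02,0.02,0],[0,-0.03,0.02,0.02,0]]]'

```text
clock: 27.42
eef_pos: [0.405, -0.2222, 0.2338]
orientation: [0.331, 0.944, 0.0, -0.0]
wrist_force: [-1.4, -0.1, -0.5]
width: 0.0878
finger_force: 0.0
```

Run:
```python
from h import *
st();p=optics.camera("wrist");q=optics.camera("scene");r=optics.camera("side");print(cap(q),tins(q),tins(r))
a=np.hstack([cv2.resize(x,(400,300)) for x in(p["frame"],q["frame"])]);b=np.hstack([cv2.resize(r["frame"],(400,300)),cv2.resize(q["frame"][160:265,150:290],(400,300),interpolation=2)])
cv2.imwrite("pics/w11.png",np.vstack([a,b])[:,:,::-1])
```

```text
t 27.42 tcp [ 0.405  -0.2222  0.2338] toolx 141.4 q [-0.65  0.15  1.78 -0.    1.22 -1.55] F [-1.42 -0.07 -0.46] w 0.0878
[] [(0.56, [0.5101, 0.2422], [-2.1, 4.3])] [(0.8, [0.507, 0.2292], [-0.9, -0.8]), (0.65, [0.869, -0.054], [20.4, 45.4]), (0.47, [0.4952, -0.2733], [38.8, 33.5]), (0.41, [0.4628, -0.2925], [-6.6, -18.7])]
```

View pics/w11.png

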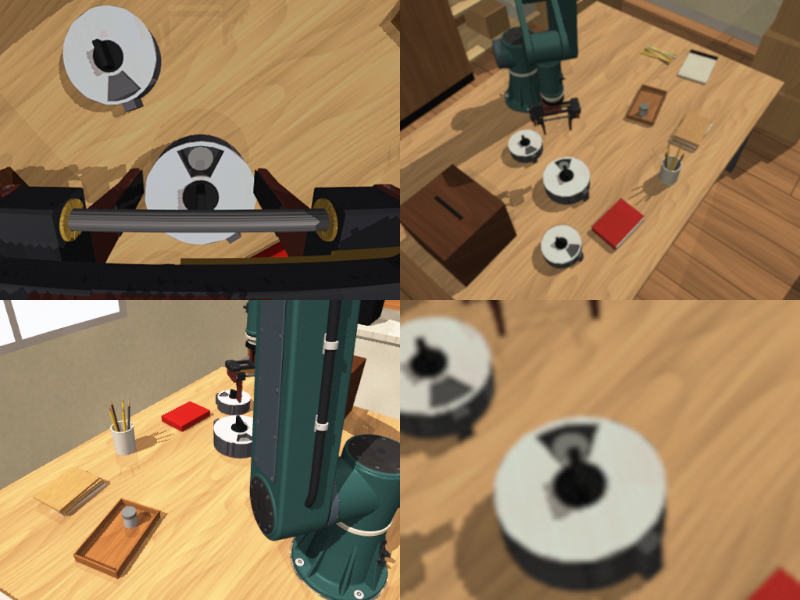

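Tin is down in bay 2 (lid at (200,158) in the wrist view), the empty stands upright in the tray, and no tins are left on the table. Close the cap: -144°.

jog_arm --steps '[[[0,0.026,-0.02,-0.01,0],[0,0.052,-0.04,-0.03,0],[0,0.078,-0.058,-0.06,0],[0.2,0.078,-0.058,-0.08,0],[0.3,0.078,-0.058,-0.09,0]]]' --grip_force 40

```text
clock: 28.08
eef_pos: [0.4829, -0.2802, 0.1411]
orientation: [0.331, 0.944, 0.001, -0.002]
wrist_force: [-1.3, 0.4, -0.6]
width: 0.078
finger_force: 0.0
```

jog_arm --steps '[[[0.4,0,0,-0.03,0],[0.5,0,0,-0.06,0],[0.7,0,0,-0.07,0],[1,0,0,-0.07,0],[1,0,0,-0.07,0]]]'

```text
clock: 28.5
eef_pos: [0.4826, -0.2798, 0.075]
orientation: [0.331, 0.944, 0.0, -0.001]
wrist_force: [0.8, -0.1, 0.3]
width: 0.0449
finger_force: 0.0
```

jog_arm --steps '[[[1,0,0,0,0],[1,0,0,0,0],[1,0,0,0,0],[1,0,0,0,0],[1,0,0,0,0]]]'

```text
clock: 28.92
eef_pos: [0.4833, -0.2806, 0.0756]
orientation: [0.33, 0.944, -0.0, 0.001]
wrist_force: [-0.2, 0.0, 5.7]
width: 0.0141
finger_force: 40.0
```

jog_arm --steps '[[[1,0,0,0,0],[1,0,0,0,0],[1,0,0,0,0],[1,0,0,0,0],[1,0,0,0,0]]]'

```text
clock: 29.33
eef_pos: [0.4833, -0.2805, 0.0755]
orientation: [0.331, 0.944, -0.0, 0.001]
wrist_force: [-1.1, -0.0, 7.0]
width: 0.0137
finger_force: 40.0
```

jog_arm --steps '[[[1,0,0,0,-0.1],[1,0,0,0,-0.2],[1,0,0,0,-0.3],[1,0,0,0,-0.4],[1,0,0,0,-0.5]]]'

```text
clock: 29.75
eef_pos: [0.4828, -0.2809, 0.0755]
orientation: [0.556, 0.831, -0.001, 0.0]
wrist_force: [-3.8, -0.9, 7.3]
width: 0.0136
finger_force: 40.0
```

jog_arm --steps '[[[1,0,0,0,-0.1],[1,0,0,0,-0.2],[1,0,0,0,-0.3],[1,0,0,0,-0.4],[1,0,0,0,-0.5]]]'

```text
clock: 30.17
eef_pos: [0.4822, -0.281, 0.0755]
orientation: [0.744, 0.668, -0.001, 0.0]
wrist_force: [-6.3, -3.2, 9.2]
width: 0.0135
finger_force: 40.0
```

jog_arm --steps '[[[1,0,0,0,-0.1],[1,0,0,0,-0.2],[1,0,0,0,-0.3],[1,0,0,0,-0.4],[1,0,0,0,-0.5]]]'

```text
clock: 30.58
eef_pos: [0.4816, -0.2808, 0.0755]
orientation: [0.886, 0.463, -0.001, 0.0]
wrist_force: [-7.5, -1.9, 9.6]
width: 0.0137
finger_force: 40.0
```

jog_arm --steps '[[[1,0,0,0,-0.1],[1,0,0,0,-0.2],[1,0,0,0,-0.3],[1,0,0,0,-0.4],[1,0,0,0,-0.5]]]'

```text
clock: 31.0
eef_pos: [0.4812, -0.2803, 0.0755]
orientation: [0.973, 0.23, -0.001, -0.0]
wrist_force: [-7.3, -0.1, 12.0]
width: 0.0137
finger_force: 40.0
```

jog_arm --steps '[[[1,0,0,0,-0.1],[1,0,0,0,-0.2],[1,0,0,0,-0.3],[1,0,0,0,-0.4],[1,0,0,0,-0.5]]]'

```text
clock: 31.42
eef_pos: [0.481, -0.2797, 0.0756]
orientation: [1.0, -0.018, -0.001, -0.0]
wrist_force: [-8.1, 1.6, 13.7]
width: 0.0137
finger_force: 40.0
```

jog_arm --steps '[[[1,0,0,0,-0.013],[1,0,0,0,-0.013],[1,0,0,0,-0.013],[1,0,0,0,-0.013],[0.5,0,0,0,-0.013]]]'

```text
clock: 31.83
eef_pos: [0.4823, -0.28, 0.0752]
orientation: [1.0, -0.023, -0.0, -0.0]
wrist_force: [0.6, 0.0, -0.7]
width: 0.0177
finger_force: 0.0
```

jog_arm --steps '[[[0.5,0,0,0,0],[0.2,0,0,0,0],[0,0,0,0.03,0],[0,0,0,0.07,0],[0,0,0,0.11,0]]]'

```text
clock: 32.25
eef_pos: [0.482, -0.2793, 0.1847]
orientation: [1.0, -0.023, -0.001, -0.001]
wrist_force: [0.1, -0.6, -0.0]
width: 0.0506
finger_force: 0.0
```

jog_arm --steps '[[[0,-0.03,0,0.04,0],[0,-0.06,0,0.08,0],[0,-0.06,0,0.12,0],[0,-0.06,0,0.14,0],[0,-0.06,0,0.14,0]]]'

```text
clock: 32.67
eef_pos: [0.4251, -0.2825, 0.3318]
orientation: [1.0, -0.023, 0.005, 0.004]
wrist_force: [0.4, -1.0, 1.1]
width: 0.0841
finger_force: 0.0
```

Run:
```python
from h import *
st();p=optics.camera("wrist");q=optics.camera("scene");print(cap(q),cap(p)[:3],tins(q))
cv2.imwrite("pics/w12.png",np.hstack([top(p,.483,-.280,.068,.13),top(q,.483,-.280,.068,.13)])[:,:,::-1])
```

```text
t 32.67 tcp [ 0.4251 -0.2825  0.3318] toolx -2.6 q [-0.72  0.14  1.55  0.    1.45  0.89] F [ 0.45 -1.    1.11] w 0.0841
[(0, 19, 9.5), (337, 19, 358.0), (337, 359, 348.0)] [(339, 350, 344.5), (352, 5, 358.5), (339, 350, 344.5)] [(0.68, [0.5091, 0.2376], [-2.2, 3.5])]
```

View pics/w12.png

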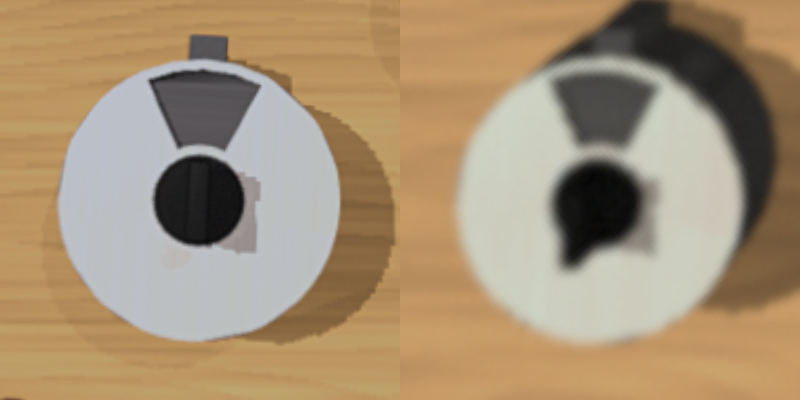

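The opening (edges at (150,80) and (260,86)) lies in line with the lug at (209,47), to within about 1°, over the solid sector. Hand in.

```bash
python3 -c "
from h import *
print(workorder.sign_off())"
```

```text
the job is handed in; nothing more can be done
None
```

The job is handed in: of the three canisters I found, the two full ones are in bays 1 and 2, the empty one stands in the tray, and the drum is closed with its opening within about 1° of the lug; no verdict came back.

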